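# Re-rack the reagent dropper bottles in reverse order

### The arm

A 7-joint arm with a two-finger parallel gripper is mounted at the origin on the work surface. World frame = base frame: x ahead of the robot, y to its left, z up, the work surface at z = 0. Lengths are in m, angles in rad, forces in N, time in s.
With the tool pointing down it reaches from about 0.425 to 1.025 m from the base axis. Payload 9.4 kg.
Tool frame: the origin (TCP) lies on the centre line of the jaws, within the pads' length; the fingertips stand 17 mm ahead of it and the grasp point (between the pads) lies 2 mm behind it; z points along the fingers, y is the line along which they close (so a half turn about z gives the same grasp; the last joint's range is limited). The gripper opens to 93 mm and grips with 3 to 60 N. Pads are 15 mm wide; open, the fingers measure 128 mm over their backs; the gripper's body (75 mm by 188 mm) begins 65 mm behind the grasp point.
Start: joints at [-1.204, 0.599, -0.003, 1.599, 0.002, 0.943, -0.08], TCP at [0.311, 0.655, 0.236] pointing down, gripper open.
Joint ranges: [-2.57, 2.57], [-0.35, 1.97], [-1.29, 1.29], [0.11, 2.56], [-1.05, 4.19], [0.11, 1.86], [-2.63, 2.63]. Speed limits (rad/s): [2.22, 2.22, 3.01, 3.01, 3.14, 3.14, 3.14].

### API

Orientations are given as a unit quaternion [x, y, z, w].
In Python, from workcell import env gives the robot as it stands.
- The arm moves only by the tool step_arm, never from a script. Its argument "plan" is a list of rows, each a list of 2 entries, a list of its own where there are three numbers: the shift along the tool's x, y, z in units of 0.1 m (1.0 is 0.1 m), then the turn, a rotation vector about the tool's x, y, z in units of pi rad (1.0 is pi rad). In form: [[[tx, ty, tz], [wx, wy, wz]], ...]. A call has 1 to 10 rows; each row is the pose to reach, as a shift and turn from the pose commanded when the call began, along the tool's axes at that moment, turning the shorter way round; what a row does not reach only later rows make up. A row lasts 1/10 s, in which the tool goes at most 50 mm and 8.59 degrees, less where a joint would pass 70% of its speed; a pose out of reach is approached as far as the arm can. A call with a number of a shift or a turn outside -1 to 1 is refused whole. A call with a gripper value outside its range is refused whole. "jaw" is the closure, from 0 (fully open) to 1 (shut), set as the call begins (left out, the last holds). The fingers move at their own pace and stop on an object; the grip force is fixed at half the most. Time passes only in rows, so rows that repeat a pose let the fingers close. It gives the time, the measured TCP pose, the force, the opening and the grip force at its end, in the units of the state.
- env.get_obs(): the state, without advancing time (a new reading comes with each control period).
- env.read_camera(name): name is "scene" or "top" or "wrist"; returns (picture, depth): 420x560x3 uint8, blue, green, red; 420x560 float32, m along the optical axis (not along the pixel's ray), 0 where there is no reading.
- env.calibration(name): a dict with "fx", "fy", "cx", "cy" (pixels), "T" (4x4, takes a point from camera to world coordinates). Camera axes: x right, y down, z forward; pixel columns grow to the right and rows downward; lengths in m; the calibration is good to about 2 mm. A picture is of the moment at which its call begins: read the wrist's pose just before it. calibration takes no time and is no camera call; for the wrist camera it gives the pose at the moment of the call.
- env.close_job(): hands the job in; it is judged then, once.
The state is a dict: "time_s": time; "joint_positions": joint angles; "joint_vel": joint speeds; "joint_torque": joint torques, N m; "eef_pos": TCP position; "tcp_rot": TCP orientation; "force": force on the tool from outside, world axes, zero at the start; "moment": the same for the moment, N m; "grip_width": finger opening in m; "finger_force": force on a finger pad.
Only numpy, scipy, OpenCV 4.12 (cv2) and the standard library are available. Lean on these libraries where they do the work, as an engineer would, in place of code of your own. Each camera call takes 0.05 s, during which the arm holds its last target. There are 200 camera calls.

### The job

Move the four dropper bottles from the full rack into the empty rack in reverse order: the bottle nearest the wire loop of the full rack goes into the well farthest from the wire loop of the empty rack, and so on along the row, so that each well ends up with one bottle. They are glass: keep them upright, set each one down on the floor of its well without dropping it, and leave them all standing there.

Things in the scene. Friction and masses are not known exactly. Their poses are not given: they have to be found in the camera images.
- bottle_teat: Loose amber glass bottle with a tall slender dropper teat: round body 28 mm across, straight from 0 to 49 mm above the underside, white collar 19 mm across to 65 mm, white teat 13 mm across to its top at 82 mm. About 50 to 100 g. Origin: centre of the underside; z points up to the cap.
- bottle_cone: Loose amber glass slim bottle with a pointed nozzle cap: round body 24 mm across, straight from 0 to 52 mm above the underside, white cone (21 mm across at its foot, 6 mm at its tip) from 55 mm to its top at 78 mm. About 50 to 100 g. Origin: centre of the underside; z points up to the cap.
- bottle_wide: Loose amber glass squat bottle with a wide flat cap: round body 32 mm across, straight from 0 to 47 mm above the underside, flat white cap 31 mm across up to its top at 59 mm. About 50 to 100 g. Origin: centre of the underside; z points up to the cap.
- bottle_square: Loose amber glass square bottle: body 24 x 24 mm, straight from 0 to 50 mm above the underside, small round white cap 17 mm across up to its top at 68 mm. Its x and y axes are normal to its flat faces, which start parallel to the full rack's sides to within 0.15 rad. About 50 to 100 g. Origin: centre of the underside; z points up to the cap.
- full_rack: Rack whose four wells (the seat bodies, in any order) hold the bottles at the start: flat grey tray 66 x 256 x 8 mm, fixed, steel wire loop at one end. Origin: centre of its underside, on the table; y runs along the row towards the loop (loop reaches y = 152 mm). Wells at x = 0, y = 96, 32, -32, -96 mm: inside 50 mm across, floor 11 mm and rim 23 mm above the table. 
- empty_rack: Rack with four empty white wells, may be nearer or farther than the full one: flat grey tray 66 x 256 x 8 mm, fixed, steel wire loop at one end. Origin: centre of its underside, on the table; y runs along the row towards the loop (loop reaches y = 152 mm). Wells at x = 0, y = 96, 32, -32, -96 mm: inside 50 mm across, floor 11 mm and rim 23 mm above the table. 
- seat_teat: The fixed white well of the full rack in which bottle_teat stands at the start (it marks that bottle's starting place in the row; all four look alike). Cup 54 mm across outside, 50 mm inside, 15 mm high, floor 3 mm thick. Origin: centre of its underside, 8 mm above the table; axes as those of full_rack.
- seat_cone: The fixed white well of the full rack in which bottle_cone stands at the start (it marks that bottle's starting place in the row; all four look alike). Cup 54 mm across outside, 50 mm inside, 15 mm high, floor 3 mm thick. Origin: centre of its underside, 8 mm above the table; axes as those of full_rack.
- seat_wide: The fixed white well of the full rack in which bottle_wide stands at the start (it marks that bottle's starting place in the row; all four look alike). Cup 54 mm across outside, 50 mm inside, 15 mm high, floor 3 mm thick. Origin: centre of its underside, 8 mm above the table; axes as those of full_rack.
- seat_square: The fixed white well of the full rack in which bottle_square stands at the start (it marks that bottle's starting place in the row; all four look alike). Cup 54 mm across outside, 50 mm inside, 15 mm high, floor 3 mm thick. Origin: centre of its underside, 8 mm above the table; axes as those of full_rack.
Not all that is in view belongs to the job. What is shaped like the bottle_cone but green is not meant.

How it is judged:
By the outcome, as a careful person would: the job done as asked, in the order asked, and still so for the second after the job is handed in, with the robot touching nothing.
It also fails if it takes over 93 s, if anything falls off the work surface, if the arm or the gripper's body presses on something with over 40 N, if the wrist force passes 120 N, or if a joint passes its speed limit or range.

## Working session

There is one attempt and no reset: what is moved stays moved. The work goes in short steps, Python scripts to look and compute and a tool call to move; the robot and the scene stay as the last step left them, time stands still between calls to the robot, and variables do not carry over. Pictures are saved under pics/ and viewed, at most 14 in all, crops included, and the job is handed in when it is done.

Besides the shell and the picture viewer there is one more tool, called by a JSON object that holds its "fn" and its "kwargs". step_arm: Moves the arm, as the interface text tells. Its arguments: {"type":"object","properties":{"plan":{"type":"array"},"jaw":{"type":"number"}},"required":["plan"]}

```bash
ls; mkdir -p pics
python3 - <<'E'
from workcell import env
import cv2,numpy as np
o=env.get_obs(); print(o)
for n in ("scene","top"):
    p,d=env.read_camera(n); cv2.imwrite(f"pics/{n}0.png",p); np.save(f"{n}0.npy",d)
    c=env.calibration(n); print(n,c["fx"],c["cx"],c["cy"],np.round(c["T"],3).tolist())
E
```

```text
pics
{'time_s': 0.0, 'joint_positions': array([-1.20371675,  0.60010474, -0.00256002,  1.60011728,  0.00175236,
        0.94291554, -0.07978788]), 'joint_vel': array([ 0.00070845, -0.00077637, -0.00026915,  0.00165365, -0.00032563,
       -0.00161152, -0.00021819]), 'joint_torque': array([ 8.21586073e-04, -7.65064430e+01,  1.49768952e+00, -2.52370083e+01,
       -5.23842126e-02,  1.65111391e-02,  1.32852579e-04]), 'eef_pos': array([0.31107776, 0.65435752, 0.23477893]), 'tcp_rot': array([ 2.20045871e-01,  9.75489221e-01, -7.61474186e-04, -1.23649985e-04]), 'force': array([-0.31160591, -0.57371092, -0.15397643]), 'moment': array([ 0.04819514, -0.05274115, -0.00131664]), 'finger_force': 0.0, 'grip_width': 0.09336540589233844}
scene 392.71887012474383 282.22350262123877 214.18942724507048 [[-0.434, 0.694, -0.575, 0.994], [0.901, 0.34, -0.27, 0.153], [0.009, -0.635, -0.772, 0.539], [0.0, 0.0, 0.0, 1.0]]
top 475.53041285543947 281.4751486420101 212.05803173124906 [[0.003, -0.995, 0.097, 0.552], [-1.0, -0.003, 0.002, -0.007], [-0.002, -0.097, -0.995, 0.783], [0.0, 0.0, 0.0, 1.0]]
```

View pics/scene0.png

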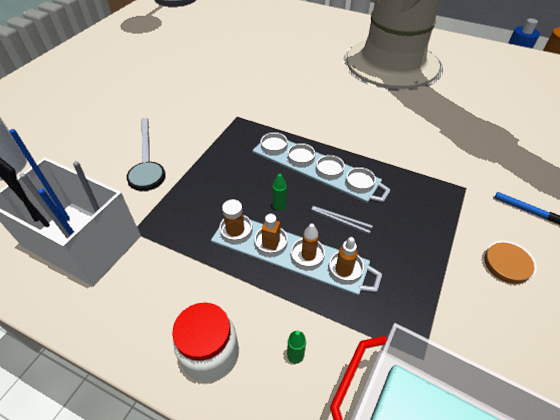

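View pics/top0.png

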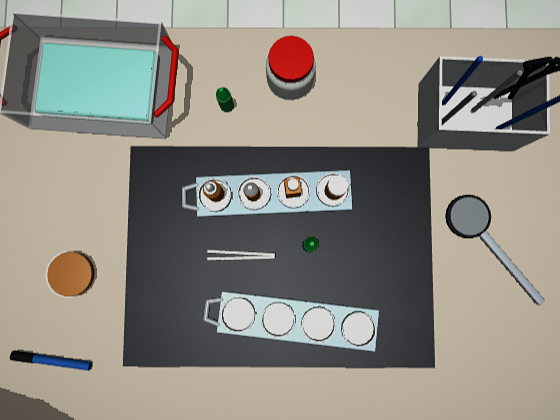

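The top view shows the full rack as the upper one, with its loop at left (190,196). From the loop, the bottles are teat (214,190), cone (253,192), square (292,187) and wide (336,187). The empty rack is below, loop at (211,312), wells at (238,314), (278,320), (318,324) and (358,328).

Look-alikes for bottle_cone:
- amber with grey-white cone at top (253,192) / scene (311,240): this fits the description.
- green at top (311,244) / scene (280,190): not meant.
- green at top (224,98) / scene (297,345): not meant.

The teat at top (214,190) could also be confused with it.

```bash
cat > h.py <<'E'
import numpy as np,cv2
from workcell import env
def cloud(d,c):
    v,u=np.mgrid[:d.shape[0],:d.shape[1]]
    P=np.stack([(u-c["cx"])/c["fx"]*d,(v-c["cy"])/c["fy"]*d,d],-1)
    W=P@c["T"][:3,:3].T+c["T"][:3,3]; W[d<=0]=np.nan
    return W
E
python3 - <<'E'
from h import *
Ws={}
for n in("top","scene"):
    p=cv2.imread(f"pics/{n}0.png"); W=cloud(np.load(f"{n}0.npy"),env.calibration(n)); Ws[n]=(p,W)
    x,y,z=W[...,0],W[...,1],W[...,2]
    r=(x>.3)&(x<.75)&(abs(y)<.25)
    h,e=np.histogram(z[r],bins=np.arange(-.01,.12,.003)); print(n,dict(zip(np.round(e[:-1]*1000).astype(int).tolist(),h.tolist())))
    b=p.astype(int); 
    for lo,hi,nm in((.56,.72,"full"),(.3,.44,"empty")):
        m=r&(x>lo)&(x<hi)&(b.sum(-1)>330)&(z<.03)   # tray+wells (bright on black mat)
        m=cv2.morphologyEx(m.astype(np.uint8),cv2.MORPH_OPEN,np.ones((3,3)))
        k,l,s,_=cv2.connectedComponentsWithStats(m); m=l==1+np.argmax(s[1:,4])
        print(n,nm,m.sum(),np.round(np.ravel(cv2.minAreaRect(W[m][:,:2].astype(np.float32)*1000)[0]),1),cv2.minAreaRect(W[m][:,:2].astype(np.float32)*1000)[1:])
        t=(z>.03)&(z<.2)&(x>lo)&(x<hi)&r; k,l,s,_=cv2.connectedComponentsWithStats(t.astype(np.uint8))
        for i in range(1,k):
            if s[i,4]<15: continue
            Q=W[l==i]; T=Q[Q[:,2]>np.percentile(Q[:,2],97)-.004]
            print("  obj",s[i].tolist(),"zmax %.3f"%Q[:,2].max(),"topctr",np.round(T.mean(0),4),"ctr",np.round(Q.mean(0),4))
p=Ws["top"][0][150:360,170:400]; q=Ws["scene"][0][120:310,200:400]
cv2.imwrite("pics/crop1.png",cv2.resize(q,None,fx=3.8,fy=3,interpolation=cv2.INTER_CUBIC))
E
```

```text
top {-10: 0, -7: 3, -4: 2344, -1: 42735, 2: 25674, 5: 2227, 8: 5096, 11: 3589, 14: 451, 17: 173, 20: 449, 23: 723, 26: 81, 29: 38, 32: 24, 35: 31, 38: 32, 41: 32, 44: 32, 47: 27, 50: 44, 53: 54, 56: 48, 59: 147, 62: 186, 65: 74, 68: 220, 71: 203, 74: 109, 77: 133, 80: 78, 83: 30, 86: 34, 89: 46, 92: 31, 95: 17, 98: 11, 101: 9, 104: 16, 107: 20, 110: 44, 113: 1, 116: 0}
top full 4652 [659.8  19.5] ((67.4620590209961, 278.4028015136719), 2.7500321865081787)
  obj [325, 176, 23, 23, 404] zmax 0.075 topctr [ 0.6625 -0.0905  0.071 ] ctr [ 0.6607 -0.0888  0.0666]
  obj [284, 178, 18, 20, 285] zmax 0.082 topctr [ 0.6628 -0.0226  0.0797] ctr [ 0.6602 -0.0221  0.0655]
  obj [203, 181, 20, 21, 306] zmax 0.095 topctr [0.6567 0.1017 0.0926] ctr [0.6541 0.0989 0.0682]
  obj [243, 183, 17, 18, 227] zmax 0.091 topctr [0.6558 0.041  0.0885] ctr [0.653  0.0401 0.071 ]
  obj [303, 237, 16, 16, 193] zmax 0.080 topctr [ 0.574  -0.0502  0.0784] ctr [ 0.5733 -0.0491  0.0647]
top empty 15986 [340.  -0.] ((499.8570861816406, 80.39496612548828), 89.9276123046875)
scene {-10: 0, -7: 23, -4: 13259, -1: 26767, 
[... 331 characters left out ...]
: 0}
scene full 3565 [657.8  19. ] ((72.50357818603516, 282.8781433105469), 2.752265453338623)
  obj [273, 174, 14, 26, 277] zmax 0.078 topctr [ 0.5773 -0.0482  0.0749] ctr [ 0.5819 -0.046   0.0537]
  obj [223, 200, 21, 30, 521] zmax 0.071 topctr [ 0.6659 -0.0884  0.0686] ctr [ 0.6705 -0.0849  0.0579]
  obj [262, 214, 19, 31, 447] zmax 0.080 topctr [ 0.6655 -0.0205  0.0774] ctr [ 0.6702 -0.0177  0.0575]
  obj [302, 224, 17, 31, 386] zmax 0.089 topctr [0.6595 0.0433 0.087 ] ctr [0.6645 0.0453 0.0609]
  obj [337, 238, 21, 33, 507] zmax 0.093 topctr [0.6606 0.1038 0.0904] ctr [0.6658 0.1047 0.061 ]
scene empty 5729 [3.41e+02 1.00e-01] ((81.96013641357422, 499.7638854980469), 0.0460624061524868)
```

View pics/crop1.png

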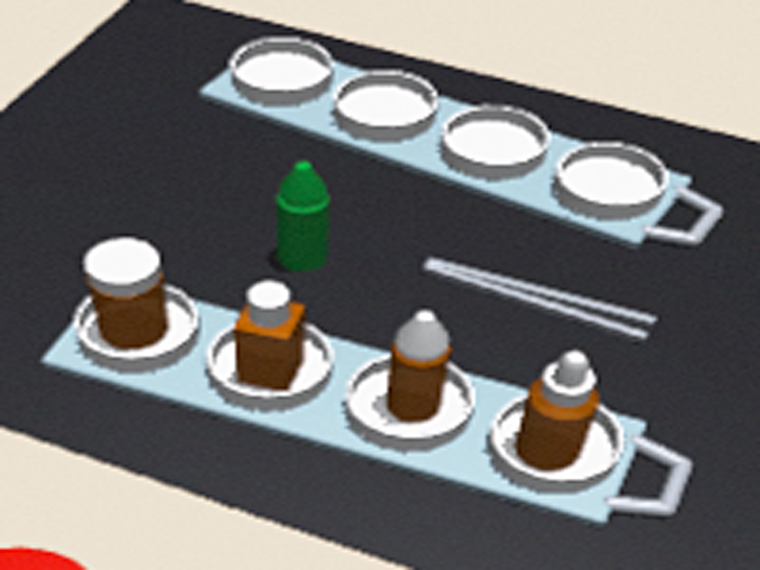

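The crop confirms the amber cone bottle at scene (311,240); the green one stands in front of the racks, at (280,190). The order from the loop is teat, cone, square, wide. Next I fit the wells.

```bash
cat >> h.py <<'E'
def racks(p,W,emp=(.36,.46)):
    """tray centre lines from tray(blue-ish)+well pixels, fitted with a 66x256 rectangle"""
    hsv=cv2.cvtColor(p,cv2.COLOR_BGR2HSV); x,y,z=np.moveaxis(W,-1,0)
    out={}
    for nm,(lo,hi) in dict(full=(.6,.72),empty=(.35,.46)).items():
        m=(hsv[...,1]>20)&(hsv[...,0]>85)&(hsv[...,0]<115)&(hsv[...,2]>110)&(x>lo)&(x<hi)&(abs(y)<.17)&(z<.016)&(z>.002)
        m=cv2.morphologyEx(m.astype(np.uint8),cv2.MORPH_OPEN,np.ones((3,3)))>0
        Q=W[m]; c,s,a=cv2.minAreaRect((Q[:,:2]*1000).astype(np.float32)); out[nm]=(c,s,a,int(m.sum()),float(np.median(Q[:,2])*1000))
        w=(hsv[...,1]<25)&(hsv[...,2]>150)&(x>lo)&(x<hi)&(abs(y)<.17)&(z>.004)&(z<.03)
        rim=W[(z>.019)&(z<.028)&(x>lo)&(x<hi)&(abs(y)<.17)]
        out[nm]+=(rim,)
    return out
def ringfit(rim,c0):
    from scipy.optimize import least_squares
    Q=rim[np.hypot(*(rim[:,:2]-c0).T)<.031]
    if len(Q)<15: return None,len(Q)
    f=least_squares(lambda c:np.hypot(*(Q[:,:2]-c).T)-.026,c0,loss="soft_l1",f_scale=.002)
    return f.x,len(Q),np.median(Q[:,2])
E
python3 - <<'E'
from h import *
px={"full":[(214,196),(253,194),(293,193),(334,190)],"empty":[(238,314),(278,320),(318,324),(358,328)]}
c=env.calibration("top"); Wt=cloud(np.load("top0.npy"),c)
for n in("top","scene"):
    W=cloud(np.load(f"{n}0.npy"),env.calibration(n)); R=racks(cv2.imread(f"pics/{n}0.png"),W)
    for k,v in R.items():
        print(n,k,np.round(v[0],1),np.round(v[1],1),round(v[2],2),v[3],round(v[4],1))
        for u,w in px[k]:
            print("   ring",ringfit(v[5],Wt[w,u,:2]))
E
```

```text
top full [659.4  19.4] [ 66.9 278.3] 2.63 2408 8.9
   ring (array([0.65480711, 0.10419932]), 115, np.float64(0.023482832692832245))
   ring (array([0.65778329, 0.03989859]), 102, np.float64(0.023659072036133322))
   ring (array([ 0.66093374, -0.02414157]), 100, np.float64(0.023845842782174664))
   ring (array([ 0.6641753 , -0.08819907]), 118, np.float64(0.023419071609107167))
top empty [433.1 -31. ] [ 52.2 256.6] 0.1 1217 9.0
   ring (array([0.46372632, 0.06338115]), 77, np.float64(0.023426893057391873))
   ring (array([4.56442816e-01, 9.14337934e-06]), 89, np.float64(0.023679056586021874))
   ring (array([ 0.44901983, -0.06340281]), 102, np.float64(0.023518233638917863))
   ring (array([ 0.44164918, -0.12680669]), 132, np.float64(0.023696503449809336))
scene full [660.3  20.4] [ 66.8 277.3] 3.02 1908 6.9
   ring (array([0.64605757, 0.1014718 ]), 112, np.float64(0.022073914216183765))
   ring (array([0.64458653, 0.03627201]), 109, np.float64(0.021808625527507952))
   ring (array([ 0.65253175, -0.02518848]), 120, np.float64(0.02177488904745506))
   ring (array([ 0.65471883, -0.09282823]), 108, np.float64(0.021963615158179406))
scene empty [437.1 -29.3] [255.9  45.3] 89.81 224 6.6
   ring (array([0.46593074, 0.06514771]), 52, np.float64(0.021301596700725012))
   ring (array([0.45864429, 0.00143671]), 49, np.float64(0.020823661815893457))
   ring (array([ 0.45140054, -0.06192151]), 52, np.float64(0.020798833620023105))
   ring (array([ 0.44432438, -0.12551247]), 59, np.float64(0.021141959419550327))
```

{"fn": "step_arm", "kwargs": {"plan": [[[-0.5, 0, 0], [0, 0, 0]], [[-1, 0, 0], [0, 0, 0]]]}}

```text
time_s: 0.3
eef_pos: [0.4006, 0.6124, 0.2351]
tcp_rot: [0.218, 0.976, -0.0, -0.0]
force: [1.6, 1.2, -1.1]
grip_width: 0.093
finger_force: 0.0
```

{"fn": "step_arm", "kwargs": {"plan": [[[-1, -1, 0], [0, 0, 0]], [[-1, -1, 0], [0, 0, 0]], [[-1, -1, -0.2], [0, 0, 0]]]}}

```text
time_s: 0.6
eef_pos: [0.4492, 0.4744, 0.2529]
tcp_rot: [0.221, 0.975, -0.003, -0.001]
force: [0.4, 0.1, 0.5]
grip_width: 0.0932
finger_force: 0.0
```

{"fn": "step_arm", "kwargs": {"plan": [[[-1, -1, 0], [0, 0, 0]], [[-1, -1, 0], [0, 0, 0]], [[-1, -1, -0.2], [0, 0, 0]]]}}

```text
time_s: 0.9
eef_pos: [0.496, 0.3415, 0.2737]
tcp_rot: [0.221, 0.975, -0.002, -0.001]
force: [0.3, 0.7, 0.4]
grip_width: 0.0929
finger_force: 0.0
```

{"fn": "step_arm", "kwargs": {"plan": [[[-1, -1, 0], [0, 0, 0]], [[-1, -1, 0], [0, 0, 0]], [[-1, -1, -0.2], [0, 0, 0]]]}}

```text
time_s: 1.2
eef_pos: [0.5432, 0.2086, 0.2938]
tcp_rot: [0.221, 0.975, -0.002, -0.002]
force: [0.3, 0.3, 0.2]
grip_width: 0.0929
finger_force: 0.0
```

{"fn": "step_arm", "kwargs": {"plan": [[[-1, -1, 0], [0, 0, 0]], [[-1, -1, 0], [0, 0, 0]], [[-1, -1, 0], [0, 0, 0.344]], [[-1, -1, 0], [0, 0, 0.344]], [[-1, -1, 0], [0, 0, 0.344]], [[-1, -1, 0], [0, 0, 0.344]], [[-1, -1, 0], [0, 0, 0.344]], [[-1, -1, 0], [0, 0, 0.344]]]}}

```text
time_s: 2.0
eef_pos: [0.5909, 0.0788, 0.2953]
tcp_rot: [0.625, 0.781, -0.0, -0.0]
force: [0.2, 0.4, -0.2]
grip_width: 0.093
finger_force: 0.0
```

Run:
```python
from h import *
c=env.calibration("wrist"); p,d=env.read_camera("wrist"); cv2.imwrite("pics/w1.png",p); np.save("w1.npy",d); np.savez("w1c.npz",**c)
o=env.get_obs(); print(o["eef_pos"],o["tcp_rot"],o["joint_positions"],o["time_s"],c["fx"],np.round(c["T"],3).tolist())
```

```text
[0.5909346  0.07895045 0.29527152] [ 6.28244618e-01  7.78015809e-01 -2.10806276e-04 -2.39937979e-04] [-0.42838981  0.38924362  0.28152311  1.84877632 -0.13276613  0.92236958
  0.12581204] 2.05 371.1702994163426 [[0.976, 0.211, 0.057, 0.575], [0.219, -0.941, -0.256, 0.149], [-0.0, 0.263, -0.965, 0.445], [0.0, 0.0, 0.0, 1.0]]
```

View pics/w1.png

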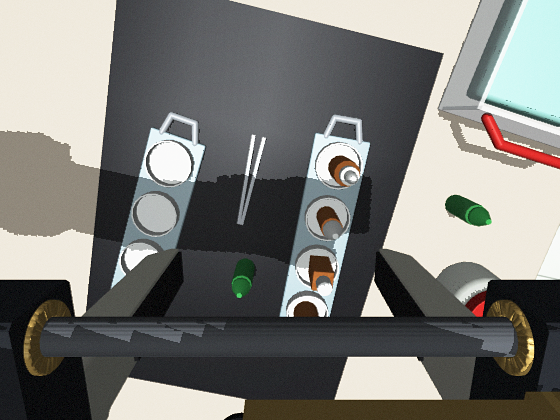

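The wrist view shows teat (348,176), cone (335,235) and square (322,283) upright in their wells, and the empty wells at (170,162), (156,213). I'll measure these from here as the second view.

```bash
cat >> h.py <<'E'
NOM={"full":[(.655,.104),(.658,.040),(.661,-.024),(.664,-.088)],"empty":[(.464,.064),(.457,0.),(.450,-.063),(.443,-.126)]}
def survey(p,W):
    x,y,z=np.moveaxis(W,-1,0)
    for k,L in NOM.items():
        for c0 in L:
            near=np.hypot(x-c0[0],y-c0[1])<.04
            rim=W[near&(z>.018)&(z<.028)]; r=ringfit(rim,np.array(c0)) if len(rim)>15 else None
            print(k,c0,"ring",None if r is None or r[0] is None else (np.round(r[0],4),r[1],round(r[2],4)))
            Q=W[near&(z>.03)&(z<.12)]
            if len(Q)>60:
                zt=np.percentile(Q[:,2],98); T=Q[Q[:,2]>zt-.005]
                B=Q[Q[:,2]<.05]
                print("   top z %.4f"%zt,"n",len(T),"mean",np.round(T.mean(0)[:2],4),"bbox mid",np.round((T.min(0)+T.max(0))[:2]/2,4),"body x",np.round([B[:,0].min(),B[:,0].max()],3) if len(B) else "")
E
python3 - <<'E'
from h import *
survey(cv2.imread("pics/w1.png"),cloud(np.load("w1.npy"),np.load("w1c.npz")))
E
```

```text
full (0.655, 0.104) ring (array([0.6563, 0.1039]), 314, np.float64(0.023))
   top z 0.0935 n 97 mean [0.6582 0.1028] bbox mid [0.6586 0.1024] body x [0.645 0.664]
full (0.658, 0.04) ring (array([0.6594, 0.0398]), 336, np.float64(0.0229))
   top z 0.0897 n 64 mean [0.6573 0.0427] bbox mid [0.6576 0.0423] body x [0.646 0.665]
full (0.661, -0.024) ring (array([ 0.6625, -0.0244]), 321, np.float64(0.0227))
   top z 0.0804 n 188 mean [ 0.6642 -0.0211] bbox mid [ 0.6646 -0.0217] body x [0.651 0.675]
full (0.664, -0.088) ring (array([ 0.666 , -0.0892]), 277, np.float64(0.0226))
   top z 0.0489 n 32 mean [ 0.6608 -0.076 ] bbox mid [ 0.6609 -0.077 ] body x [0.649 0.678]
empty (0.464, 0.064) ring (array([0.4654, 0.064 ]), 365, np.float64(0.0226))
empty (0.457, 0.0) ring (array([0.458 , 0.0006]), 362, np.float64(0.0226))
empty (0.45, -0.063) ring (array([ 0.4511, -0.0631]), 197, np.float64(0.0224))
empty (0.443, -0.126) ring None
```

{"fn": "step_arm", "kwargs": {"plan": [[[0.09, 0.71, 0.5], [0, 0, 0.052]], [[0.09, 0.71, 0.95], [0, 0, 0.052]], [[0.09, 0.71, 0.95], [0, 0, 0.052]], [[0.09, 0.71, 0.95], [0, 0, 0.052]], [[0.09, 0.71, 0.95], [0, 0, 0.052]]], "jaw": 0.35}}

```text
time_s: 2.55
eef_pos: [0.6579, 0.1031, 0.2007]
tcp_rot: [0.684, 0.73, -0.001, -0.0]
force: [0.3, -0.9, 0.2]
grip_width: 0.0614
finger_force: 0.0
```

```bash
cat > go.py <<'E'
import sys,numpy as np
from h import env
from scipy.spatial.transform import Rotation as R
# print the shift (0.1 m units, tool axes) and turn (pi units) from the measured pose to each "x,y,z[,yaw of tool y deg]"
o=env.get_obs(); r=R.from_quat(o["tcp_rot"]); print("pos",np.round(o["eef_pos"],4),"yaw_y",round(float(np.degrees(np.arctan2(*r.apply([0,1,0])[1::-1]))),2),"t",o["time_s"],"fz",np.round(o["force"],1),"w",round(o["grip_width"],4))
for a in sys.argv[1:]:
    t=np.array([float(v) for v in a.split(",")]); yaw=np.radians(t[3] if len(t)>3 else 2.8)
    y=np.array([np.cos(yaw),np.sin(yaw),0]); z=np.array([0,0,-1.]); G=R.from_matrix(np.stack([np.cross(y,z),y,z],1))
    print(a,"shift",np.round(r.inv().apply(t[:3]-o["eef_pos"])*10,3),"turn",np.round((r.inv()*G).as_rotvec()/np.pi,4))
E
python3 go.py .6586,.1025,.045
```

```text
pos [0.6579 0.1031 0.2007] yaw_y 3.72 t 2.55 fz [ 0.3 -0.9  0.2] w 0.0614
.6586,.1025,.045 shift [-0.006  0.008  1.557] turn [-0.0003  0.0002  0.0051]
```

{"fn": "step_arm", "kwargs": {"plan": [[[-0.01, 0.01, 0.5], [0, 0, 0.005]], [[-0.01, 0.01, 0.8], [0, 0, 0.005]], [[-0.01, 0.01, 1.0], [0, 0, 0.005]]]}}

```text
time_s: 2.85
eef_pos: [0.6589, 0.1023, 0.1009]
tcp_rot: [0.69, 0.724, 0.0, 0.0]
force: [-0.0, -0.1, 0.2]
grip_width: 0.0602
finger_force: 0.0
```

{"fn": "step_arm", "kwargs": {"plan": [[[0, 0, 0.25], [0, 0, 0]], [[0, 0, 0.45], [0, 0, 0]], [[0, 0, 0.56], [0, 0, 0]], [[0, 0, 0.56], [0, 0, 0]]]}}

```text
time_s: 3.25
eef_pos: [0.6592, 0.1024, 0.045]
tcp_rot: [0.69, 0.724, -0.0, -0.0]
force: [0.2, -1.6, -0.2]
grip_width: 0.0604
finger_force: 0.0
```

{"fn": "step_arm", "kwargs": {"plan": [[[0, 0, 0], [0, 0, 0]], [[0, 0, 0], [0, 0, 0]], [[0, 0, 0], [0, 0, 0]], [[0, 0, 0], [0, 0, 0]], [[0, 0, 0], [0, 0, 0]]], "jaw": 1}}

```text
time_s: 3.75
eef_pos: [0.6595, 0.1027, 0.0451]
tcp_rot: [0.69, 0.724, 0.0, 0.0]
force: [-0.9, 0.3, 5.1]
grip_width: 0.0272
finger_force: 30.0
```

{"fn": "step_arm", "kwargs": {"plan": [[[0, 0, -0.1], [0, 0, 0]], [[0, 0, -0.35], [0, 0, 0]], [[0, 0, -0.65], [0, 0, 0]], [[0, 0, -0.95], [0, 0, 0]], [[0, 0, -1], [0, 0, 0]]]}}

```text
time_s: 4.25
eef_pos: [0.6611, 0.1027, 0.1487]
tcp_rot: [0.69, 0.724, 0.002, 0.002]
force: [0.5, -0.4, -0.3]
grip_width: 0.0272
finger_force: 30.0
```

{"fn": "step_arm", "kwargs": {"plan": [[[-0.12, -0.12, 0], [0, 0, 0]], [[-0.32, -0.32, 0], [0, 0, 0]], [[-0.53, -0.53, 0], [0, 0, 0]], [[-0.74, -0.74, 0], [0, 0, 0]], [[-1, -1, 0], [0, 0, 0]]]}}

```text
time_s: 4.75
eef_pos: [0.5636, -0.0021, 0.1444]
tcp_rot: [0.689, 0.724, 0.0, -0.0]
force: [0.5, -0.5, -1.2]
grip_width: 0.0272
finger_force: 30.0
```

{"fn": "step_arm", "kwargs": {"plan": [[[-0.25, -0.25, 0], [0, 0, 0]], [[-0.5, -0.5, 0], [0, 0, 0]], [[-0.75, -0.75, 0], [0, 0, 0]], [[-0.95, -0.95, 0], [0, 0, 0]], [[-1, -1, 0], [0, 0, 0]], [[-1, -1, 0], [0, 0, 0]]]}}

```text
time_s: 5.35
eef_pos: [0.4686, -0.1074, 0.1447]
tcp_rot: [0.691, 0.723, -0.0, -0.0]
force: [-0.2, 0.6, -0.5]
grip_width: 0.0272
finger_force: 30.0
```

```bash
python3 go.py .4435,-.1262,.055 .4435,-.1262,.046
```

```text
pos [ 0.4686 -0.1074  0.1447] yaw_y 2.63 t 5.35 fz [-0.2  0.6 -0.5] w 0.0272
.4435,-.1262,.055 shift [-0.176 -0.259  0.897] turn [-0.0001 -0.     -0.0009]
.4435,-.1262,.046 shift [-0.176 -0.259  0.987] turn [-0.0001 -0.     -0.0009]
```

{"fn": "step_arm", "kwargs": {"plan": [[[-0.09, -0.13, 0], [0, 0, 0]], [[-0.18, -0.26, 0.05], [0, 0, 0]], [[-0.18, -0.26, 0.25], [0, 0, 0]], [[-0.18, -0.26, 0.5], [0, 0, 0]], [[-0.18, -0.26, 0.7], [0, 0, 0]], [[-0.18, -0.26, 0.8], [0, 0, 0]], [[-0.18, -0.26, 0.87], [0, 0, 0]], [[-0.18, -0.26, 0.9], [0, 0, 0]]]}}

```text
time_s: 6.15
eef_pos: [0.4441, -0.1258, 0.0543]
tcp_rot: [0.69, 0.724, -0.0, -0.0]
force: [0.4, 0.3, -0.1]
grip_width: 0.0274
finger_force: 30.0
```

{"fn": "step_arm", "kwargs": {"plan": [[[0, 0, 0.03], [0, 0, 0]], [[0, 0, 0.06], [0, 0, 0]], [[0, 0, 0.08], [0, 0, 0]], [[0, 0, 0.09], [0, 0, 0]], [[0, 0, 0.095], [0, 0, 0]], [[0, 0, 0.095], [0, 0, 0]]]}}

```text
time_s: 6.75
eef_pos: [0.4441, -0.1259, 0.0452]
tcp_rot: [0.69, 0.724, 0.0, 0.0]
force: [-0.4, 0.6, -1.1]
grip_width: 0.0273
finger_force: 30.0
```

{"fn": "step_arm", "kwargs": {"plan": [[[0, 0, 0.005], [0, 0, 0]], [[0, 0, 0.01], [0, 0, 0]], [[0, 0, 0.01], [0, 0, 0]]]}}

```text
time_s: 7.05
eef_pos: [0.4441, -0.126, 0.0449]
tcp_rot: [0.69, 0.724, 0.0, 0.0]
force: [-1.8, 0.4, 14.8]
grip_width: 0.0274
finger_force: 30.0
```

{"fn": "step_arm", "kwargs": {"plan": [[[0, 0, 0], [0, 0, 0]], [[0, 0, 0], [0, 0, 0]], [[0, 0, 0], [0, 0, 0]], [[0, 0, -0.1], [0, 0, 0]], [[0, 0, -0.4], [0, 0, 0]], [[0, 0, -0.8], [0, 0, 0]], [[0, 0, -1], [0, 0, 0]]], "jaw": 0.35}}

```text
time_s: 7.75
eef_pos: [0.4442, -0.1261, 0.1469]
tcp_rot: [0.69, 0.724, 0.001, 0.001]
force: [0.1, -0.7, 1.0]
grip_width: 0.0603
finger_force: 0.0
```

```bash
python3 go.py .6576,.0425,.145
python3 - <<'E'
from h import *
c=env.calibration("top");p,d=env.read_camera("top"); cv2.imwrite("pics/top1.png",p); survey(p,cloud(d,c))
E
```

```text
pos [ 0.4442 -0.1261  0.1469] yaw_y 2.72 t 7.75 fz [ 0.1 -0.7  1. ] w 0.0603
.6576,.0425,.145 shift [1.583 2.211 0.023] turn [ 0.0006  0.0001 -0.0004]
full (0.655, 0.104) ring (array([0.6541, 0.1034]), 165, np.float64(0.0233))
full (0.658, 0.04) ring (array([0.6573, 0.0397]), 155, np.float64(0.0235))
   top z 0.0896 n 39 mean [0.6558 0.0413] bbox mid [0.6559 0.0411] body x [0.644 0.658]
full (0.661, -0.024) ring (array([ 0.6604, -0.0242]), 158, np.float64(0.0234))
   top z 0.0818 n 96 mean [ 0.6628 -0.0225] bbox mid [ 0.6631 -0.0228] body x [0.65 0.67]
full (0.664, -0.088) ring (array([ 0.6639, -0.0882]), 157, np.float64(0.0234))
   top z 0.0730 n 320 mean [ 0.6626 -0.0904] bbox mid [ 0.6625 -0.0903] body x [0.647 0.668]
empty (0.464, 0.064) ring (array([0.4634, 0.0633]), 169, np.float64(0.0234))
empty (0.457, 0.0) ring (array([ 0.4561, -0.    ]), 163, np.float64(0.0238))
empty (0.45, -0.063) ring (array([ 0.4488, -0.0634]), 167, np.float64(0.0234))
empty (0.443, -0.126) ring (array([ 0.4415, -0.1277]), 99, np.float64(0.0234))
   top z 0.0940 n 15 mean [ 0.4437 -0.1284] bbox mid [ 0.4431 -0.1284] body x [0.436 0.453]
```

View pics/top1.png

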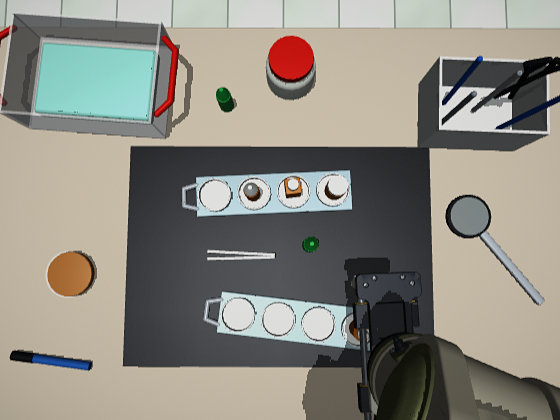

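The teat bottle stands in the well farthest from the loop, top at (352,331), partly under the gripper. The other three are unmoved. Next is the cone.

{"fn": "step_arm", "kwargs": {"plan": [[[0.2, 0.33, 0], [0, 0, 0]], [[0.4, 0.67, 0], [0, 0, 0]], [[0.6, 1, 0], [0, 0, 0]]]}}

```text
time_s: 8.1
eef_pos: [0.5421, -0.0604, 0.1448]
tcp_rot: [0.69, 0.724, 0.0, 0.0]
force: [-0.3, -0.1, -0.5]
grip_width: 0.0604
finger_force: 0.0
```

{"fn": "step_arm", "kwargs": {"plan": [[[0.2, 0.33, 0], [0, 0, 0]], [[0.4, 0.67, 0], [0, 0, 0]], [[0.6, 1, 0], [0, 0, 0]]]}}

```text
time_s: 8.4
eef_pos: [0.639, 0.0047, 0.1444]
tcp_rot: [0.69, 0.724, -0.0, -0.0]
force: [0.5, 0.4, -0.8]
grip_width: 0.0604
finger_force: 0.0
```

{"fn": "step_arm", "kwargs": {"plan": [[[0.2, 0.11, 0], [0, 0, 0]], [[0.38, 0.21, 0], [0, 0, 0]], [[0.38, 0.21, 0], [0, 0, 0]]]}}

```text
time_s: 8.7
eef_pos: [0.6576, 0.0461, 0.1438]
tcp_rot: [0.689, 0.725, 0.0, -0.001]
force: [-1.5, -0.4, 0.2]
grip_width: 0.0605
finger_force: 0.0
```

```bash
python3 go.py .6576,.0425,.045
```

```text
pos [0.6576 0.0461 0.1438] yaw_y 2.97 t 8.7 fz [-1.5 -0.4  0.2] w 0.0605
.6576,.0425,.045 shift [-0.037 -0.002  0.988] turn [-0.0001 -0.0004  0.001 ]
```

{"fn": "step_arm", "kwargs": {"plan": [[[0, 0, 0], [0, 0, 0]], [[0, 0, 0.3], [0, 0, 0]], [[0, 0, 0.6], [0, 0, 0]], [[0, 0, 0.7], [0, 0, 0]]]}}

```text
time_s: 9.1
eef_pos: [0.655, 0.0408, 0.0721]
tcp_rot: [0.691, 0.723, -0.002, -0.001]
force: [-0.6, -0.2, -0.8]
grip_width: 0.0601
finger_force: 0.0
```

{"fn": "step_arm", "kwargs": {"plan": [[[0, 0, 0.15], [0, 0, 0]], [[0, 0, 0.28], [0, 0, 0]], [[0, 0, 0.29], [0, 0, 0]]]}}

```text
time_s: 9.4
eef_pos: [0.6566, 0.0421, 0.044]
tcp_rot: [0.69, 0.724, -0.001, -0.0]
force: [-0.3, -0.1, -0.5]
grip_width: 0.0605
finger_force: 0.0
```

{"fn": "step_arm", "kwargs": {"plan": [[[0, 0, 0], [0, 0, 0]], [[0, 0, 0], [0, 0, 0]], [[0, 0, 0], [0, 0, 0]], [[0, 0, 0], [0, 0, 0]], [[0, 0, 0], [0, 0, 0]]], "jaw": 1}}

```text
time_s: 9.9
eef_pos: [0.6574, 0.0426, 0.0455]
tcp_rot: [0.69, 0.724, 0.0, 0.0]
force: [0.6, 0.1, -0.6]
grip_width: 0.0251
finger_force: 0.0
```

{"fn": "step_arm", "kwargs": {"plan": [[[0, 0, 0], [0, 0, 0]], [[0, 0, 0], [0, 0, 0]]]}}

```text
time_s: 10.1
eef_pos: [0.6574, 0.0425, 0.0455]
tcp_rot: [0.69, 0.724, 0.0, 0.0]
force: [0.4, 0.1, 3.9]
grip_width: 0.0233
finger_force: 30.0
```

{"fn": "step_arm", "kwargs": {"plan": [[[0, 0, -0.1], [0, 0, 0]], [[0, 0, -0.35], [0, 0, 0]], [[0, 0, -0.65], [0, 0, 0]], [[0, 0, -0.95], [0, 0, 0]], [[0, 0, -1], [0, 0, 0]], [[0, 0, -1], [0, 0, 0]]]}}

```text
time_s: 10.7
eef_pos: [0.6576, 0.0426, 0.1464]
tcp_rot: [0.69, 0.724, 0.001, 0.001]
force: [-0.2, 1.1, -0.6]
grip_width: 0.0233
finger_force: 30.0
```

```bash
python3 go.py .4508,-.063,.145
```

```text
pos [0.6576 0.0426 0.1464] yaw_y 2.75 t 10.7 fz [-0.2  1.1 -0.6] w 0.0233
.4508,-.063,.145 shift [-0.955 -2.116  0.009] turn [ 0.0006 -0.0001 -0.0003]
```

{"fn": "step_arm", "kwargs": {"plan": [[[-0.05, -0.12, 0], [0, 0, 0]], [[-0.15, -0.35, 0], [0, 0, 0]], [[-0.3, -0.68, 0], [0, 0, 0]], [[-0.44, -1, 0], [0, 0, 0]]]}}

```text
time_s: 11.1
eef_pos: [0.5564, -0.0072, 0.1436]
tcp_rot: [0.69, 0.724, -0.001, -0.001]
force: [0.1, -0.2, -0.2]
grip_width: 0.0232
finger_force: 30.0
```

{"fn": "step_arm", "kwargs": {"plan": [[[-0.14, -0.32, 0], [0, 0, 0]], [[-0.28, -0.64, 0], [0, 0, 0]], [[-0.39, -0.88, 0], [0, 0, 0]], [[-0.44, -1, 0], [0, 0, 0]], [[-0.44, -1, 0], [0, 0, 0]]]}}

```text
time_s: 11.6
eef_pos: [0.4595, -0.0558, 0.1447]
tcp_rot: [0.691, 0.723, -0.001, -0.001]
force: [-0.3, 0.4, -0.9]
grip_width: 0.0235
finger_force: 30.0
```

{"fn": "step_arm", "kwargs": {"plan": [[[-0.08, -0.12, 0], [0, 0, 0]], [[-0.08, -0.12, 0.05], [0, 0, 0]], [[-0.08, -0.12, 0.25], [0, 0, 0]], [[-0.08, -0.12, 0.5], [0, 0, 0]], [[-0.08, -0.12, 0.7], [0, 0, 0]], [[-0.08, -0.12, 0.8], [0, 0, 0]], [[-0.08, -0.12, 0.87], [0, 0, 0]], [[-0.08, -0.12, 0.9], [0, 0, 0]]]}}

```text
time_s: 12.4
eef_pos: [0.4503, -0.0635, 0.0546]
tcp_rot: [0.69, 0.724, -0.0, -0.0]
force: [-0.1, 0.4, -1.3]
grip_width: 0.0232
finger_force: 30.0
```

{"fn": "step_arm", "kwargs": {"plan": [[[0, 0, 0.03], [0, 0, 0]], [[0, 0, 0.05], [0, 0, 0]], [[0, 0, 0.07], [0, 0, 0]], [[0, 0, 0.08], [0, 0, 0]], [[0, 0, 0.09], [0, 0, 0]], [[0, 0, 0.095], [0, 0, 0]], [[0, 0, 0.095], [0, 0, 0]]]}}

```text
time_s: 13.1
eef_pos: [0.4501, -0.0636, 0.0457]
tcp_rot: [0.69, 0.724, 0.0, 0.0]
force: [0.6, 0.5, -1.8]
grip_width: 0.0233
finger_force: 30.0
```

{"fn": "step_arm", "kwargs": {"plan": [[[0, 0, 0.005], [0, 0, 0]], [[0, 0, 0.008], [0, 0, 0]], [[0, 0, 0.008], [0, 0, 0]]]}}

```text
time_s: 13.4
eef_pos: [0.4501, -0.0636, 0.0453]
tcp_rot: [0.69, 0.724, 0.0, 0.0]
force: [-0.8, 0.0, 8.5]
grip_width: 0.0235
finger_force: 30.0
```

{"fn": "step_arm", "kwargs": {"plan": [[[0, 0, 0], [0, 0, 0]], [[0, 0, 0], [0, 0, 0]], [[0, 0, 0], [0, 0, 0]], [[0, 0, -0.1], [0, 0, 0]], [[0, 0, -0.4], [0, 0, 0]], [[0, 0, -0.8], [0, 0, 0]], [[0, 0, -1], [0, 0, 0]], [[0, 0, -1], [0, 0, 0]]], "jaw": 0.35}}

```text
time_s: 14.2
eef_pos: [0.4512, -0.0636, 0.1477]
tcp_rot: [0.69, 0.724, 0.002, 0.002]
force: [-0.4, -0.0, -0.6]
grip_width: 0.0605
finger_force: 0.0
```

```bash
python3 go.py .6644,-.0215,.145
python3 - <<'E'
from h import *
# yaw of the square bottle from its shoulder (amber, z 0.058-0.064) in the wrist and top clouds
for n in("top","wrist"):
    c=env.calibration(n);p,d=env.read_camera(n);W=cloud(d,c);x,y,z=np.moveaxis(W,-1,0)
    Q=W[(np.hypot(x-.6644,y+.0215)<.022)&(z>.055)&(z<.067)]
    if len(Q)>20: print(n,len(Q),cv2.minAreaRect((Q[:,:2]*1000).astype(np.float32)))
    if n=="top": survey(p,W)
E
```

```text
pos [ 0.4512 -0.0636  0.1477] yaw_y 2.75 t 14.2 fz [-0.4 -0.  -0.6] w 0.0605
.6644,-.0215,.145 shift [0.318 2.15  0.038] turn [ 0.0016  0.     -0.0003]
top 142 ((663.0341796875, -22.320276260375977), (24.587860107421875, 23.841854095458984), 8.046564102172852)
full (0.655, 0.104) ring (array([0.6541, 0.1035]), 164, np.float64(0.0234))
full (0.658, 0.04) ring (array([0.6571, 0.0398]), 150, np.float64(0.0234))
full (0.661, -0.024) ring (array([ 0.6605, -0.0241]), 168, np.float64(0.0234))
   top z 0.0816 n 97 mean [ 0.6627 -0.0224] bbox mid [ 0.663  -0.0228] body x [0.649 0.67 ]
full (0.664, -0.088) ring (array([ 0.6638, -0.0882]), 152, np.float64(0.0237))
   top z 0.0733 n 315 mean [ 0.6625 -0.0904] bbox mid [ 0.6625 -0.0903] body x [0.647 0.668]
empty (0.464, 0.064) ring (array([0.4634, 0.0633]), 171, np.float64(0.0234))
empty (0.457, 0.0) ring (array([ 0.4561, -0.    ]), 169, np.float64(0.0234))
empty (0.45, -0.063) ring (array([ 0.4493, -0.0635]), 22, np.float64(0.0235))
empty (0.443, -0.126) ring (array([ 0.4412, -0.1265]), 56, np.float64(0.0233))
   top z 0.0849 n 5 mean [ 0.448  -0.1285] bbox mid [ 0.448 -0.128] body x [0.453 0.457]
```

{"fn": "step_arm", "kwargs": {"plan": [[[0.05, 0.3, 0], [0, 0, 0]], [[0.1, 0.67, 0], [0, 0, 0]], [[0.15, 1, 0], [0, 0, 0]]]}}

```text
time_s: 14.6
eef_pos: [0.5501, -0.0435, 0.1437]
tcp_rot: [0.69, 0.724, -0.001, -0.001]
force: [0.0, -0.1, -0.5]
grip_width: 0.0602
finger_force: 0.0
```

{"fn": "step_arm", "kwargs": {"plan": [[[0.05, 0.33, 0], [0, 0, 0]], [[0.1, 0.67, 0], [0, 0, 0]], [[0.13, 0.9, 0], [0, 0, 0]], [[0.15, 1, 0], [0, 0, 0]]]}}

```text
time_s: 15.0
eef_pos: [0.6496, -0.0234, 0.1429]
tcp_rot: [0.69, 0.724, -0.001, -0.001]
force: [-0.5, -0.5, -0.5]
grip_width: 0.0603
finger_force: 0.0
```

{"fn": "step_arm", "kwargs": {"plan": [[[0.02, 0.15, 0], [0, 0, -0.029]], [[0.02, 0.15, 0], [0, 0, -0.029]], [[0.02, 0.15, 0.3], [0, 0, -0.029]], [[0.02, 0.15, 0.6], [0, 0, -0.029]], [[0.02, 0.15, 0.7], [0, 0, -0.029]], [[0.02, 0.15, 0.7], [0, 0, -0.029]]]}}

```text
time_s: 15.6
eef_pos: [0.6613, -0.0217, 0.0733]
tcp_rot: [0.657, 0.754, -0.001, -0.001]
force: [-0.7, 0.5, 1.0]
grip_width: 0.0604
finger_force: 0.0
```

```bash
python3 go.py .6644,-.0215,.045,8
```

```text
pos [ 0.6613 -0.0217  0.0733] yaw_y 7.87 t 15.6 fz [-0.7  0.5  1. ] w 0.0604
.6644,-.0215,.045,8 shift [-0.003  0.032  0.283] turn [-0.0012 -0.0001 -0.0007]
```

{"fn": "step_arm", "kwargs": {"plan": [[[0, 0.02, 0.15], [0, 0, 0]], [[0, 0.02, 0.27], [0, 0, 0]], [[0, 0.02, 0.29], [0, 0, 0]], [[0, 0.02, 0.29], [0, 0, 0]]]}}

```text
time_s: 16.0
eef_pos: [0.6651, -0.021, 0.0455]
tcp_rot: [0.656, 0.754, -0.0, -0.0]
force: [0.4, -0.4, -0.6]
grip_width: 0.0606
finger_force: 0.0
```

{"fn": "step_arm", "kwargs": {"plan": [[[0, 0, 0], [0, 0, 0]], [[0, 0, 0], [0, 0, 0]], [[0, 0, 0], [0, 0, 0]], [[0, 0, 0], [0, 0, 0]], [[0, 0, 0], [0, 0, 0]], [[0, 0, 0], [0, 0, 0]], [[0, 0, 0], [0, 0, 0]]], "jaw": 1}}

```text
time_s: 16.7
eef_pos: [0.6653, -0.021, 0.046]
tcp_rot: [0.656, 0.755, 0.0, 0.0]
force: [-0.9, 1.1, 2.1]
grip_width: 0.0238
finger_force: 30.0
```

{"fn": "step_arm", "kwargs": {"plan": [[[0, 0, -0.1], [0, 0, 0]], [[0, 0, -0.35], [0, 0, 0]], [[0, 0, -0.65], [0, 0, 0]], [[0, 0, -0.95], [0, 0, 0]], [[0, 0, -1], [0, 0, 0]], [[0, 0, -1], [0, 0, 0]]]}}

```text
time_s: 17.3
eef_pos: [0.6658, -0.021, 0.1472]
tcp_rot: [0.656, 0.755, 0.001, 0.001]
force: [0.8, 0.1, -1.5]
grip_width: 0.0238
finger_force: 30.0
```

```bash
python3 go.py .458,.0004,.145,8
```

```text
pos [ 0.6658 -0.021   0.1472] yaw_y 7.97 t 17.3 fz [ 0.8  0.1 -1.5] w 0.0238
.458,.0004,.145,8 shift [ 0.5   -2.028  0.017] turn [ 0.0007  0.0001 -0.0002]
```

{"fn": "step_arm", "kwargs": {"plan": [[[0.03, -0.12, 0], [0, 0, 0]], [[0.09, -0.35, 0], [0, 0, 0]], [[0.17, -0.68, 0], [0, 0, 0]], [[0.25, -1, 0], [0, 0, 0]]]}}

```text
time_s: 17.7
eef_pos: [0.5596, -0.0101, 0.1443]
tcp_rot: [0.656, 0.755, -0.001, -0.001]
force: [0.8, 0.5, -1.2]
grip_width: 0.0239
finger_force: 30.0
```

{"fn": "step_arm", "kwargs": {"plan": [[[0.08, -0.32, 0], [0, 0, 0.01]], [[0.16, -0.64, 0], [0, 0, 0.02]], [[0.22, -0.88, 0], [0, 0, 0.029]], [[0.25, -1, 0], [0, 0, 0.029]], [[0.25, -1, 0], [0, 0, 0.029]]]}}

```text
time_s: 18.2
eef_pos: [0.4582, 0.0009, 0.1454]
tcp_rot: [0.689, 0.724, -0.001, -0.001]
force: [1.1, -1.0, -0.0]
grip_width: 0.0235
finger_force: 30.0
```

{"fn": "step_arm", "kwargs": {"plan": [[[0, -0.03, 0], [0, 0, 0]], [[0, -0.03, 0.05], [0, 0, 0]], [[0, -0.03, 0.25], [0, 0, 0]], [[0, -0.03, 0.5], [0, 0, 0]], [[0, -0.03, 0.7], [0, 0, 0]], [[0, -0.03, 0.8], [0, 0, 0]], [[0, -0.03, 0.87], [0, 0, 0]], [[0, -0.03, 0.9], [0, 0, 0]]]}}

```text
time_s: 19.0
eef_pos: [0.4576, 0.0004, 0.0553]
tcp_rot: [0.69, 0.724, -0.0, -0.0]
force: [-0.3, -0.4, -1.2]
grip_width: 0.0234
finger_force: 30.0
```

{"fn": "step_arm", "kwargs": {"plan": [[[0, 0, 0.03], [0, 0, 0]], [[0, 0, 0.05], [0, 0, 0]], [[0, 0, 0.07], [0, 0, 0]], [[0, 0, 0.08], [0, 0, 0]], [[0, 0, 0.09], [0, 0, 0]], [[0, 0, 0.095], [0, 0, 0]], [[0, 0, 0.095], [0, 0, 0]]]}}

```text
time_s: 19.7
eef_pos: [0.4573, 0.0006, 0.0464]
tcp_rot: [0.69, 0.724, 0.0, 0.0]
force: [0.5, 0.4, -0.6]
grip_width: 0.0238
finger_force: 30.0
```

{"fn": "step_arm", "kwargs": {"plan": [[[0, 0, 0.005], [0, 0, 0]], [[0, 0, 0.008], [0, 0, 0]], [[0, 0, 0.008], [0, 0, 0]]]}}

```text
time_s: 20.0
eef_pos: [0.4573, 0.0006, 0.0459]
tcp_rot: [0.69, 0.724, 0.0, 0.0]
force: [-1.1, -0.3, 5.7]
grip_width: 0.024
finger_force: 30.0
```

{"fn": "step_arm", "kwargs": {"plan": [[[0, 0, 0], [0, 0, 0]], [[0, 0, 0], [0, 0, 0]], [[0, 0, 0], [0, 0, 0]], [[0, 0, -0.1], [0, 0, 0]], [[0, 0, -0.4], [0, 0, 0]], [[0, 0, -0.8], [0, 0, 0]], [[0, 0, -1], [0, 0, 0]], [[0, 0, -1], [0, 0, 0]]], "jaw": 0.35}}

```text
time_s: 20.8
eef_pos: [0.4584, 0.0008, 0.1484]
tcp_rot: [0.69, 0.724, 0.002, 0.001]
force: [0.5, -0.3, -0.8]
grip_width: 0.0606
finger_force: 0.0
```

```bash
python3 go.py .664,-.0895,.145
```

```text
pos [0.4584 0.0008 0.1484] yaw_y 2.75 t 20.8 fz [ 0.5 -0.3 -0.8] w 0.0606
.664,-.0895,.145 shift [-1.     2.01   0.044] turn [ 0.0015 -0.0002 -0.0003]
```

{"fn": "step_arm", "kwargs": {"plan": [[[-0.16, 0.33, 0], [0, 0, 0]], [[-0.33, 0.67, 0], [0, 0, 0]], [[-0.5, 1, 0], [0, 0, 0]]]}}

```text
time_s: 21.1
eef_pos: [0.5604, -0.0447, 0.1453]
tcp_rot: [0.69, 0.724, -0.0, -0.0]
force: [-0.3, 0.3, 0.4]
grip_width: 0.0605
finger_force: 0.0
```

{"fn": "step_arm", "kwargs": {"plan": [[[-0.16, 0.33, 0], [0, 0, 0]], [[-0.33, 0.67, 0], [0, 0, 0]], [[-0.45, 0.9, 0], [0, 0, 0]], [[-0.5, 1, 0], [0, 0, 0]]]}}

```text
time_s: 21.5
eef_pos: [0.6632, -0.0909, 0.1445]
tcp_rot: [0.69, 0.724, -0.0, 0.0]
force: [-0.3, -0.1, -0.1]
grip_width: 0.0607
finger_force: 0.0
```

{"fn": "step_arm", "kwargs": {"plan": [[[0, 0.02, 0], [0, 0, 0]], [[0, 0.02, 0], [0, 0, 0]], [[0, 0.02, 0.3], [0, 0, 0]], [[0, 0.02, 0.6], [0, 0, 0]], [[0, 0.02, 0.7], [0, 0, 0]], [[0, 0.02, 0.7], [0, 0, 0]]]}}

```text
time_s: 22.1
eef_pos: [0.6622, -0.0888, 0.0744]
tcp_rot: [0.69, 0.724, -0.001, -0.001]
force: [0.3, 0.2, 0.8]
grip_width: 0.0605
finger_force: 0.0
```

{"fn": "step_arm", "kwargs": {"plan": [[[0, 0, 0.15], [0, 0, 0]], [[0, 0, 0.27], [0, 0, 0]], [[0, 0, 0.29], [0, 0, 0]], [[0, 0, 0.3], [0, 0, 0]]]}}

```text
time_s: 22.5
eef_pos: [0.6637, -0.0896, 0.0453]
tcp_rot: [0.69, 0.724, -0.0, -0.0]
force: [-0.4, 0.9, 0.2]
grip_width: 0.0602
finger_force: 0.0
```

{"fn": "step_arm", "kwargs": {"plan": [[[0, 0, 0], [0, 0, 0]], [[0, 0, 0], [0, 0, 0]], [[0, 0, 0], [0, 0, 0]], [[0, 0, 0], [0, 0, 0]], [[0, 0, 0], [0, 0, 0]], [[0, 0, 0], [0, 0, 0]]], "jaw": 1}}

```text
time_s: 23.1
eef_pos: [0.664, -0.0896, 0.0458]
tcp_rot: [0.69, 0.724, 0.0, 0.0]
force: [0.3, 0.2, 2.1]
grip_width: 0.0303
finger_force: 30.0
```

Run:
```python
from h import *
p,d=env.read_camera("scene"); q,_=env.read_camera("wrist")
a=cv2.resize(p[120:300,170:400],None,fx=1.7,fy=2,interpolation=cv2.INTER_CUBIC); b=cv2.resize(q,(400,360))
cv2.imwrite("pics/s2.png",np.hstack([a[:360],b]))
```

```text
(no output)
```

View pics/s2.png

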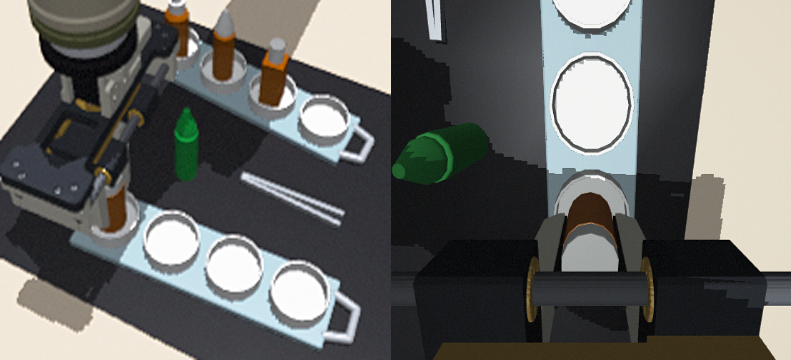

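The wide bottle is upright between the fingers (right half, about (590,250)). Teat, cone and square stand in the empty rack (left half, (178,35), (222,65), (273,85)), and the loop-end well (325,118) is free.

{"fn": "step_arm", "kwargs": {"plan": [[[0, 0, -0.1], [0, 0, 0]], [[0, 0, -0.35], [0, 0, 0]], [[0, 0, -0.65], [0, 0, 0]], [[0, 0, -0.95], [0, 0, 0]], [[0, 0, -1], [0, 0, 0]], [[0, 0, -1], [0, 0, 0]]]}}

```text
time_s: 23.8
eef_pos: [0.6642, -0.0895, 0.1468]
tcp_rot: [0.69, 0.724, 0.001, 0.001]
force: [0.5, 1.0, -1.1]
grip_width: 0.0304
finger_force: 30.0
```

```bash
python3 go.py .465,.0638,.145
```

```text
pos [ 0.6642 -0.0895  0.1468] yaw_y 2.75 t 23.8 fz [ 0.5  1.  -1.1] w 0.0304
.465,.0638,.145 shift [ 1.627 -1.916  0.014] turn [ 0.0007  0.     -0.0003]
```

{"fn": "step_arm", "kwargs": {"plan": [[[0.1, -0.12, 0], [0, 0, 0]], [[0.28, -0.33, 0], [0, 0, 0]], [[0.53, -0.63, 0], [0, 0, 0]], [[0.81, -0.96, 0], [0, 0, 0]]]}}

```text
time_s: 24.2
eef_pos: [0.5624, -0.0131, 0.1441]
tcp_rot: [0.69, 0.724, -0.001, -0.0]
force: [-0.1, 1.5, -1.3]
grip_width: 0.0311
finger_force: 30.0
```

{"fn": "step_arm", "kwargs": {"plan": [[[0.26, -0.31, 0], [0, 0, 0]], [[0.52, -0.62, 0], [0, 0, 0]], [[0.7, -0.83, 0], [0, 0, 0]], [[0.81, -0.96, 0], [0, 0, 0]], [[0.81, -0.96, 0], [0, 0, 0]], [[0.81, -0.96, 0], [0, 0, 0]]]}}

```text
time_s: 24.8
eef_pos: [0.4651, 0.0628, 0.1453]
tcp_rot: [0.69, 0.724, 0.0, 0.0]
force: [-0.4, -0.2, -0.3]
grip_width: 0.0305
finger_force: 30.0
```

{"fn": "step_arm", "kwargs": {"plan": [[[0, 0, 0.05], [0, 0, 0]], [[0, 0, 0.25], [0, 0, 0]], [[0, 0, 0.5], [0, 0, 0]], [[0, 0, 0.7], [0, 0, 0]], [[0, 0, 0.8], [0, 0, 0]], [[0, 0, 0.87], [0, 0, 0]], [[0, 0, 0.9], [0, 0, 0]]]}}

```text
time_s: 25.5
eef_pos: [0.4646, 0.0625, 0.055]
tcp_rot: [0.69, 0.724, -0.0, -0.0]
force: [-0.1, 0.3, -1.1]
grip_width: 0.0305
finger_force: 30.0
```

{"fn": "step_arm", "kwargs": {"plan": [[[0, 0, 0.03], [0, 0, 0]], [[0, 0, 0.05], [0, 0, 0]], [[0, 0, 0.07], [0, 0, 0]], [[0, 0, 0.08], [0, 0, 0]], [[0, 0, 0.09], [0, 0, 0]], [[0, 0, 0.095], [0, 0, 0]], [[0, 0, 0.095], [0, 0, 0]]]}}

```text
time_s: 26.2
eef_pos: [0.4643, 0.063, 0.046]
tcp_rot: [0.69, 0.724, 0.0, 0.0]
force: [-0.0, -0.2, -1.6]
grip_width: 0.0306
finger_force: 30.0
```

{"fn": "step_arm", "kwargs": {"plan": [[[0, 0, 0.005], [0, 0, 0]], [[0, 0, 0.008], [0, 0, 0]], [[0, 0, 0.008], [0, 0, 0]]]}}

```text
time_s: 26.5
eef_pos: [0.4643, 0.063, 0.0457]
tcp_rot: [0.69, 0.724, 0.0, 0.0]
force: [-1.2, 0.9, 7.5]
grip_width: 0.0307
finger_force: 30.0
```

Contact with the floor of the well. Release, lift and clear out of the way.

{"fn": "step_arm", "kwargs": {"plan": [[[0, 0, 0], [0, 0, 0]], [[0, 0, 0], [0, 0, 0]], [[0, 0, 0], [0, 0, 0]], [[0, 0, -0.1], [0, 0, 0]], [[0, 0, -0.4], [0, 0, 0]], [[0, 0, -0.8], [0, 0, 0]], [[0, 0, -1], [0, 0, 0]], [[0, 0, -1], [0, 0, 0]]], "jaw": 0.35}}

```text
time_s: 27.3
eef_pos: [0.4654, 0.0633, 0.1482]
tcp_rot: [0.69, 0.724, 0.002, 0.001]
force: [-0.1, 0.2, 0.2]
grip_width: 0.0604
finger_force: 0.0
```

{"fn": "step_arm", "kwargs": {"plan": [[[0.4, 0, -0.3], [0, 0, 0]], [[0.7, 0.3, -0.6], [0, 0, 0]], [[1, 0.6, -1], [0, 0, 0]]]}}

```text
time_s: 27.6
eef_pos: [0.5139, 0.1616, 0.2387]
tcp_rot: [0.69, 0.724, -0.001, -0.0]
force: [0.2, 0.4, -0.2]
grip_width: 0.0607
finger_force: 0.0
```

{"fn": "step_arm", "kwargs": {"plan": [[[0.4, 0.1, 0], [0, 0, 0]], [[0.8, 0.2, 0], [0, 0, 0]], [[1, 0.3, 0], [0, 0, 0]], [[1, 0.3, 0], [0, 0, 0]]]}}

```text
time_s: 28.0
eef_pos: [0.5395, 0.2655, 0.237]
tcp_rot: [0.688, 0.726, -0.0, -0.0]
force: [0.3, 0.2, -0.4]
grip_width: 0.06
finger_force: 0.0
```

Run:
```python
from h import *
c=env.calibration("top");p,d=env.read_camera("top"); survey(p,cloud(d,c)); q,_=env.read_camera("scene")
cv2.imwrite("pics/end.png",np.hstack([cv2.resize(p,(400,300)),cv2.resize(q,(400,300))]))
```

```text
full (0.655, 0.104) ring (array([0.6541, 0.1034]), 161, np.float64(0.0234))
full (0.658, 0.04) ring (array([0.6571, 0.0397]), 152, np.float64(0.0233))
full (0.661, -0.024) ring (array([ 0.6602, -0.0241]), 150, np.float64(0.0236))
full (0.664, -0.088) ring (array([ 0.6632, -0.0877]), 158, np.float64(0.0237))
empty (0.464, 0.064) ring (array([0.4631, 0.0635]), 192, np.float64(0.0234))
   top z 0.0730 n 341 mean [0.4632 0.0621] bbox mid [0.4631 0.0624] body x [0.457 0.479]
empty (0.457, 0.0) ring (array([0.4558, 0.    ]), 177, np.float64(0.0236))
   top z 0.0816 n 108 mean [ 0.4562 -0.0005] bbox mid [ 4.565e-01 -4.000e-04] body x [0.467 0.469]
empty (0.45, -0.063) ring (array([ 0.4485, -0.0634]), 176, np.float64(0.0233))
   top z 0.0905 n 37 mean [ 0.4491 -0.0642] bbox mid [ 0.4487 -0.0645] body x [0.446 0.461]
empty (0.443, -0.126) ring (array([ 0.4412, -0.1271]), 201, np.float64(0.0235))
   top z 0.0945 n 47 mean [ 0.4433 -0.1258] bbox mid [ 0.4432 -0.1261] body x [0.436 0.457]
```

View pics/end.png

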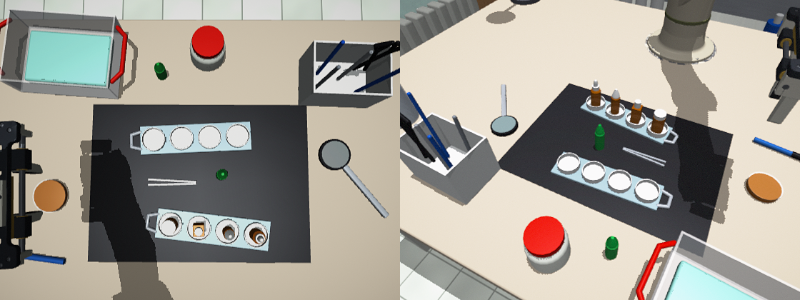

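In the top view, wide (171,226), square (199,230), cone (228,234) and teat (256,237) stand upright in the second rack, counted from its loop. The full rack is empty and the heights match.

```bash
python3 -c "
from workcell import env
print(env.close_job())"
```

```text
the job is handed in; nothing more can be done
None
```

All four bottles stand upright and centred in the second rack in reverse order (from the loop: wide, square, cone, teat), each lowered to floor contact before release; the job was handed in at about 28 s of the 93 s limit.

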